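# Bolt the metal-stock chest under its spring catch

### The job

Bolt the green metal-stock chest shut: press the red spring safety catch down with one fingertip and, while it stays down, push the brass tab with the other fingertip so that the bolt slides fully home through the brass keeper. Then let the catch spring up again and take the hand clear. Nothing is to be gripped or lifted, and the tools and pieces standing on and around the chest stay where they are.

Things in the scene. Friction and masses are not known exactly. Their poses are not given: they have to be found in the camera images.
- chest: Low green steel chest with a dark steel top, fixed to the bench, 220 (its x) by 300 (its y) by 90 mm high. Origin: centre of its underside, on the bench; z up, x away from the robot at yaw 0, y to the left. Its flat top is 90 mm above the bench. The lid is the left part of the top, the fixed deck the right part. Low steel staples that guide the bolt, the brass keeper on the deck and the catch's housing rise at most 19 mm above the top.
- bolt (a joint): Slide of the steel bolt on the lid, in m: 0 = drawn back, 0.045 = fully home through the keeper. It grows as the bolt moves to the right, along -y of the chest. It starts at 0 to 3 mm. It slides stiffly (about 1.5 N) and stays where it is left. At 4 mm it is stopped dead by the catch, unless the catch is pressed down by at least 7 mm, and is stopped again at 25 mm if the catch has come up on the way. Once the bolt is past 41 mm the catch can spring up behind it and locks it.
- bolt_tab: Upright brass tab on the bolt, to be pushed: 30 mm (chest x) by 10 mm (chest y, the thickness) by 46 mm high. Origin: its centre. It stands on the bolt, from 102 to 148 mm above the bench; with the bolt drawn back it is at x = +20, y = +50 mm in the chest's frame, and it moves with the bolt, axes as the chest's. Push its left (+y) face.
- catch (a joint): Press of the spring safety catch, in m: 0 = up, 0.014 = bottomed. The spring takes about 2 N to start and 5 N at 10 mm; let go, it rises by itself, unless the bolt is part way and sits over its teeth.
- catch_pad: Red pad of the catch, 30 mm (chest x) by 120 mm (chest y) by 8 mm thick, on the robot's side of the bolt, parallel to it. Origin: centre of its top face, 130 mm above the bench when up; at x = -34, y = +50 mm in the chest's frame. It goes straight down wherever on its length it is pressed, and a fingertip can slide along it. Between the pad's edge and the tab's edge there is a gap of 24 mm in chest x; their centres are 54 mm apart.
- ingot: Bystander: small bright silver bar, 30 by 55 by 16 mm, lying on the chest's lid behind the bolt. Origin: centre of its underside.
- stamp: Bystander: round steel hand stamp, 28 mm across the foot, 40 mm high, standing on the chest's deck at the right. Origin: centre of its underside.
- hammer: Bystander: hammer, 240 mm long, lying on the bench to the right of the chest. Origin: under the middle of its length, at bench height.
- jar: Bystander: closed amber jar, 60 mm across, 75 mm high, standing left of the chest. Origin: centre of its underside.
- dish: Bystander: round brass bowl, 110 mm across, 30 mm high, standing left of the chest. Origin: centre of its underside.
- stake: Bystander: dark steel bench block, 50 by 70 by 45 mm, beyond the chest. Origin: centre of its underside.
- punch_pot: Bystander: blue pot with steel punches, 56 mm across, 125 mm high with them, beyond the chest. Origin: centre of its underside.

How it is judged (in metres and radians):
On the way, in this order (a step that is already met when the one before it is completed fails the run):
1. a fingertip holds the catch down while the bolt is still drawn back (value of joint catch above 0.0065 m and contact force between the fingers and catch_pad above 0.5 N and value of joint bolt below 0.008 m), for 0.1 s.
2. the bolt is fully home while a finger still holds the catch down (value of joint catch above 0.0065 m and contact force between the fingers and catch_pad above 0.5 N and value of joint bolt above 0.0415 m), for 0.1 s.
At the end, for the whole second after the job is handed in: The bolt is home (at 39.5 mm or more of its 45 mm), the catch has sprung up behind it (within 3 mm of its top) and every bystander rests within 30 mm of where it stood (value of joint bolt above 0.0395 m and value of joint catch below 0.003 m and velocity of joint bolt below 0.01 m/s and distance of each of ingot, stamp, hammer, jar, dish, stake, punch_pot from where it was at the start of the episode below 0.03 m and linear speed of each of ingot, stamp, hammer, jar, dish, stake, punch_pot below 0.03 m/s); the robot touches nothing.
It fails at once if a bystander is lifted more than 15 mm, knocked over or shoved more than 30 mm (distance of any of ingot, stamp, hammer, jar, dish, stake, punch_pot from where it was at the start of the episode above 0.03 m or angle between any of ingot, stamp, hammer, jar, dish, stake, punch_pot's own z axis and vertical above 0.5 rad or height (world z) of any of ingot, stamp above 0.105 m or height (world z) of any of hammer, jar, dish, stake, punch_pot above 0.015 m).
It also fails if it takes over 40 s, if anything falls off the work surface, if the arm or the gripper's body presses on something with over 40 N, if the wrist force passes 120 N, or if a joint passes its speed limit or range.

### The arm

A 6-joint arm with a two-finger parallel gripper is mounted at the origin on the work surface. World frame = base frame: x ahead of the robot, y to its left, z up, the work surface at z = 0. Lengths are in mm, angles in rad, forces in N, time in s.
With the tool pointing down it reaches from about 275 to 775 mm from the base axis. Payload 14.6 kg.
Tool frame: the origin (TCP) lies midway between the tips of the shut fingers; the grasp point (between the pads) lies 19 mm behind it (arm.grip_depth is the distance from the TCP to the grasp point, in mm); z points along the fingers, x is the direction in which the jaws open and shut, and the axes are right-handed (so a half turn about z gives the same grasp; the last joint's range is limited). The gripper opens to 85 mm and grips with 20 to 120 N. Pads are 22 mm wide; open, the fingers measure 114 mm over their backs; the gripper's body (76 mm by 85 mm) begins 54 mm behind the grasp point. The pads swing forward as they close: fully open they stand 13 mm farther back than shut.
Start: joints at [1.055, 0.263, -0.048, 1.259, 0, 1.415], TCP at [185.342, 491.199, 231.278] pointing down, gripper open.
Joint ranges: [-2.65, 2.65], [-0.89, 1.7], [-1.18, 1.37], [-2.13, 2.11], [-1.35, 1.29], [-3.14, 3.14]. Speed limits (rad/s): [1.89, 1.89, 2.57, 2.79, 3.14, 3.14].

### API

Orientations are given as a unit quaternion [w, x, y, z].
In Python, from cell import monitor, viewer, workorder, arm gives the robot as it stands. The module is installed in compiled form; this text tells all that it offers.
- The arm moves only by the tool play_rows, never from a script. Its argument "plan" is a list that holds one entry, the list of rows, each a list of 5 numbers: the shift along the tool's x, y, z in mm, then the turn about the tool's z in degrees, then the finger opening in mm, from 0 to 85.4. In form: [[[tx, ty, tz, turn, gripper], ...]]. A call has 1 to 12 rows; each row shifts and turns the pose as measured when the row begins, along the tool's axes as they then stand; what a row does not reach is not made up. A row lasts 1/8 s, in which the tool goes at most 62.5 mm and 10.7 degrees, less where a joint would pass 70% of its speed; a pose out of reach is approached as far as the arm can. A call with a gripper value outside its range is refused whole. The fingers move at their own pace and stop on an object; "force" is the grip in N (left out, the last holds). Time passes only in rows, so rows that do not move let the fingers close. It gives the time, the measured TCP pose, the force and the opening at its end, in the units of the state.
- monitor.sense(): the state, without advancing time (a new reading comes with each control period).
- viewer.snapshot(name): name is "scene" or "side" or "wrist"; returns the picture (400x640x3 uint8, red, green, blue); there is no depth.
- viewer.get_calibration(name): a dict with "fx", "fy", "cx", "cy" (pixels), "distortion" ([k1, k2, p1, p2, k3] as OpenCV has them; the pictures are not rectified), "R" (3x3) and "t" (3): a world point X has camera coordinates R X + t. Camera axes: x right, y down, z forward; pixel columns grow to the right and rows downward; lengths in mm; the calibration is good to about 2 mm. A picture is of the moment at which its call begins: read the wrist's pose just before it. get_calibration takes no time and is no camera call; for the wrist camera it gives the pose at the moment of the call.
- workorder.close_job(): hands the job in, once; it reports no verdict.
Trained networks look in the newest picture that a camera, given by its name, has taken for a name from the list of things; names that differ only in an ending like _2 or _b are one class to them, and where a whole thing is asked for, a point or a joint stands for the part that bears it (a point fixed in the world has none). Each returns a list of dicts, best first, with "confidence" (0 to 1); they miss things now and then, are a little off and sometimes report something else, mostly with a low value. They report only what shows in the picture. A call takes as long as a camera call.
- viewer.look_for(label, camera): "at" ([row, column] in pixels, amid what is visible of it).
- viewer.masks_of(label, camera): "mask" (400x640 bool, what is visible of it) and "at" ([row, column] in pixels, amid what is visible of it).
The state is a dict: "t": time; "joints": joint angles; "qvel": joint speeds; "joint_efforts": joint torques, N m; "ee_pos": TCP position; "eef_rot": TCP orientation; "force": force on the tool from outside, world axes, zero at the start; "ft_torque": the same for the moment, N m; "grip_width": opening from 0.0 (shut) to 1.0 (fully open).
Only numpy, scipy, OpenCV 4.12 (cv2) and the standard library are available. Lean on these libraries where they do the work, as an engineer would, in place of code of your own. Each camera call takes 0.05 s, during which the arm holds its last target.

## Working session

There is one attempt and no reset: what is moved stays moved. The work goes in short steps, Python scripts to look and compute and a tool call to move; the robot and the scene stay as the last step left them, time stands still between calls to the robot, and variables do not carry over. Pictures are saved under pics/ and viewed, and the job is handed in when it is done.

Besides the shell and the picture viewer there is one more tool, called as name([rows], argument=value, ...), one row to a line, values as JSON. play_rows: Moves the arm, as the interface text tells. Its arguments: {"type":"object","properties":{"plan":{"type":"array"},"force":{"type":"number"}},"required":["plan"]}

```bash
mkdir -p pics; cat > h.py <<'E'
import numpy as np, cv2
from cell import monitor, viewer, workorder, arm
def snap(n,f):
    im=viewer.snapshot(n); cv2.imwrite('pics/'+f,im[:,:,::-1]); return im
def ray(n,rc,cal=None):
    c=cal or viewer.get_calibration(n)
    K=np.array([[c['fx'],0,c['cx']],[0,c['fy'],c['cy']],[0,0,1.]])
    p=cv2.undistortPoints(np.array([[[rc[1],rc[0]]]],float),K,np.array(c['distortion'],float))[0,0]
    R=np.array(c['R']);t=np.array(c['t'])
    return -R.T@t, R.T@np.array([p[0],p[1],1])
def atz(n,rc,z,cal=None):
    o,d=ray(n,rc,cal); return o+d*(z-o[2])/d[2]
def proj(n,X):
    c=viewer.get_calibration(n)
    K=np.array([[c['fx'],0,c['cx']],[0,c['fy'],c['cy']],[0,0,1.]])
    r,_=cv2.Rodrigues(np.array(c['R'],float))
    return cv2.projectPoints(np.array(X,float).reshape(-1,1,3),r,np.array(c['t'],float),K,np.array(c['distortion'],float))[0][:,0]
E
python3 - <<'E'
from h import *
s=monitor.sense();print({k:np.round(v,3) for k,v in s.items()})
for n in ("scene","side","wrist"):
    snap(n,n+'0.png'); c=viewer.get_calibration(n); print(n,np.round(-np.array(c['R']).T@np.array(c['t'])),c['fx'])
    for l in ("catch_pad","bolt_tab","chest"):
        for r in viewer.masks_of(l,n)[:2]: print(n,l,r['confidence'],r['at'],r['mask'].sum())
E
```

```text
{'t': np.float64(0.0), 'joints': array([ 1.055,  0.264, -0.049,  1.259,  0.   ,  1.416]), 'qvel': array([ 0.002,  0.   ,  0.   ,  0.   , -0.001, -0.001]), 'joint_efforts': array([-6.0000e-03, -6.3761e+01,  3.8456e+01,  1.4000e-02, -0.0000e+00,
        0.0000e+00]), 'ee_pos': array([185.18 , 490.965, 230.805]), 'eef_rot': array([ 0.   ,  0.822,  0.569, -0.001]), 'force': array([ 0.847, -0.272, -0.891]), 'ft_torque': array([-0.034,  0.003, -0.002]), 'grip_width': np.float64(1.004)}
scene [ 971. -615.  603.] 407.01362889388656
scene catch_pad 0.6 [197.4, 279.1] 679
scene bolt_tab 0.83 [214.2, 297.8] 926
scene bolt_tab 0.26 [229.2, 382.7] 1156
scene chest 0.84 [248.1, 267.9] 15349
scene chest 0.32 [196.3, 280.3] 677
side [ -54. -700.  833.] 521.0051997664314
side catch_pad 0.79 [213.3, 334.4] 651
side bolt_tab 0.7 [208.0, 356.8] 579
side chest 0.79 [248.9, 355.3] 12634
wrist [111. 518. 373.] 298.84114308659184
```

View pics/scene0.png

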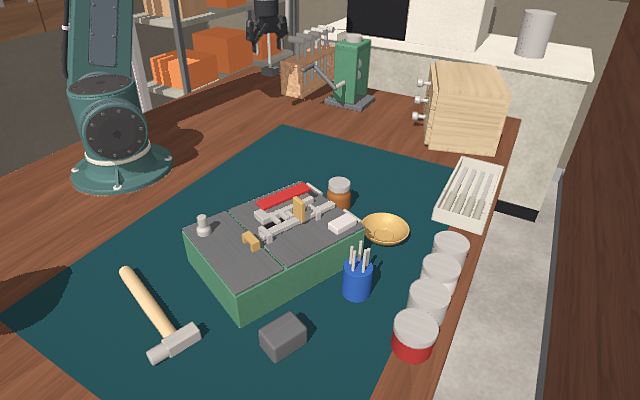

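View pics/side0.png

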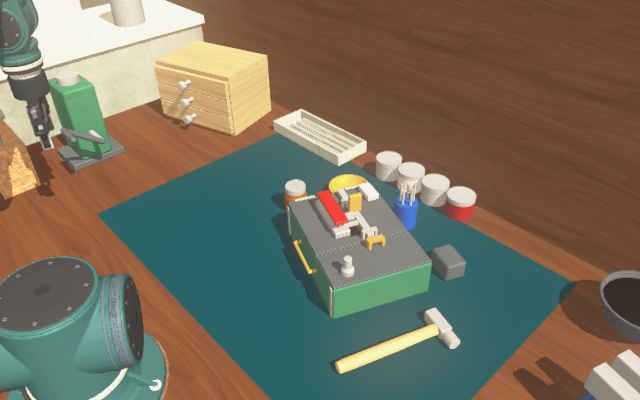

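View pics/wrist0.png

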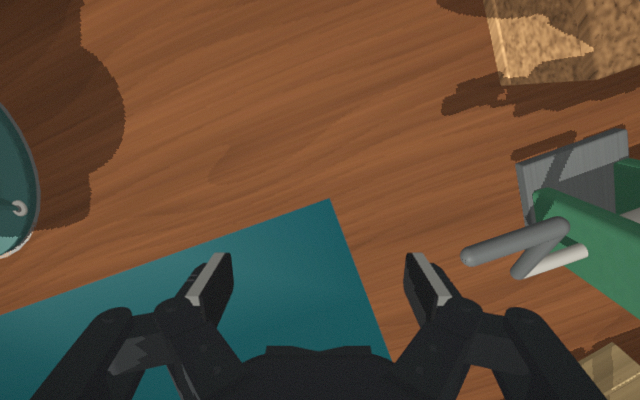

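```bash
python3 - <<'E'
from h import *
a=cv2.imread('pics/scene0.png')[165:335,170:400];b=cv2.imread('pics/side0.png')[165:325,275:445]
cv2.imwrite('pics/sc_z.png',cv2.resize(a,None,fx=3.4,fy=3.4,interpolation=cv2.INTER_CUBIC))
cv2.imwrite('pics/si_z.png',cv2.resize(b,None,fx=3.6,fy=3.6,interpolation=cv2.INTER_CUBIC))
for n in("scene","side"):
  viewer.snapshot(n)
  for l,z in(("catch_pad",130),("bolt_tab",125)):
    r=viewer.masks_of(l,n)[0];print(n,l,atz(n,r['at'],z).round(1))
    ys,xs=np.nonzero(r['mask']);box=cv2.minAreaRect(np.stack([xs,ys],1).astype(np.float32))
    print(box,[atz(n,(p[1],p[0]),z).round(0)[:2].tolist() for p in cv2.boxPoints(box)])
E
```

```text
Traceback (most recent call last):
IndexError: list index out of range
```

```bash
sleep 1
```

```text
(no output)
```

View pics/sc_z.png

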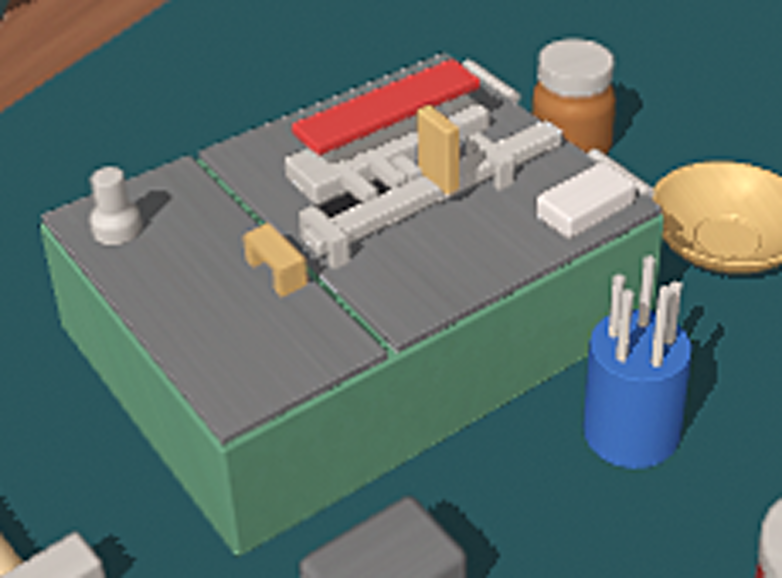

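View pics/si_z.png

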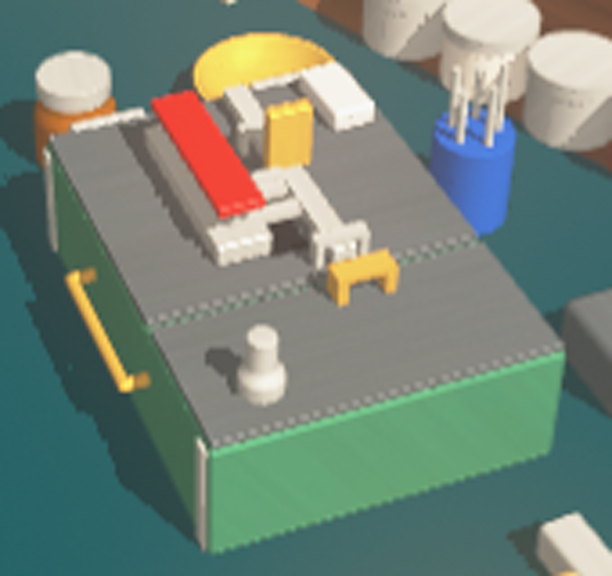

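```bash
cat > fit.py <<'E'
from h import *
from scipy.optimize import least_squares
S=lambda x,y:(x/3.4+170,y/3.4+165)
D=lambda x,y:(x/3.6+275,y/3.6+165)
obs=[("scene",S(42,220),(-110,-150,90)),("scene",S(225,442),(110,-150,90)),("scene",S(662,208),(110,150,90)),("scene",S(445,57),(-110,150,90)),("scene",S(237,552),(110,-150,0)),
("scene",S(293,128),(-49,-10,130)),("scene",S(316,142),(-19,-10,130)),("scene",S(458,61),(-49,110,130)),("scene",S(480,76),(-19,110,130)),
("side",D(52,140),(-110,150,90)),("side",D(208,447),(-110,-150,90)),("side",D(563,352),(110,-150,90)),("side",D(210,550),(-110,-150,0)),
("side",D(152,100),(-49,110,130)),("side",D(192,92),(-19,110,130)),("side",D(265,200),(-19,-10,130)),("side",D(222,214),(-49,-10,130))]
def W(p,X):
    c,s=np.cos(p[2]),np.sin(p[2]);X=np.array(X,float)
    return np.array([p[0]+c*X[0]-s*X[1],p[1]+s*X[0]+c*X[1],X[2]])
def res(p): return np.concatenate([proj(n,W(p,X))[0]-uv for n,uv,X in obs])
if __name__=="__main__":
    r=least_squares(res,[500,0,0],loss='soft_l1')
    print(r.x);print(res(r.x).reshape(-1,2).round(1).tolist())
    for nm,X in(("pad",(-34,50,130)),("tab",(20,50,125)),("ingot",(0,0,90))): print(nm,W(r.x,X).round(1))
E
python3 fit.py
```

```text
[596.35714338 -95.28284869  -6.68028464]
[[-1.8, -2.7], [-1.8, -0.6], [1.5, -0.5], [0.3, -2.7], [-0.3, 1.6], [-0.9, -2.1], [0.4, 0.8], [-1.6, -1.6], [0.4, 0.1], [-1.9, -1.6], [0.6, -0.2], [1.9, -1.9], [0.1, 1.9], [-0.1, -0.4], [0.9, -0.9], [0.7, -0.6], [-0.4, -1.2]]
pad [584.3 -36.  130. ]
tab [634.1 -56.9 125. ]
ingot [596.4 -95.3  90. ]
```

```bash
cat > plan.py <<'E'
from h import *
from scipy.spatial.transform import Rotation as Ro
def plan(target,yaw,n,g,s=None):
    "rows to go in n rows to world target with tool x at world angle yaw"
    s=s or monitor.sense()
    q=s['eef_rot'];R=Ro.from_quat([q[1],q[2],q[3],q[0]]).as_matrix()
    p=np.array(s['ee_pos']);a0=np.arctan2(R[1,0],R[0,0])
    d=(yaw-a0+np.pi)%(2*np.pi)-np.pi
    step=(np.array(target)-p)/n
    rows=[]
    for i in range(n):
        a=a0+d*i/n;c,sn=np.cos(a),np.sin(a)
        T=np.array([[c,sn,0],[sn,-c,0],[0,0,-1]]).T  # columns x,y,z
        T=np.column_stack([[c,sn,0],[sn,-c,0],[0,0,-1]])
        rows.append([round(float(v),1) for v in T.T@step]+[round(float(np.degrees(-d/n)),1),g])
    print('tilt',R[2].round(4),'yaw',np.degrees(a0).round(1),'pos',p.round(1));print(rows)
E
python3 - <<'E'
from plan import *; from fit import W
p=[596.4,-95.3,-0.397]
plan(W(p,(-7,-20,231)),-0.397,15,40)
E
```

```text
tilt [ 1.e-04 -0.e+00 -1.e+00] yaw 69.3 pos [185.3 491.2 231.3]
[[-28.2, 38.9, 0.0, 6.1, 40], [-23.9, 41.7, 0.0, 6.1, 40], [-19.3, 44.0, 0.0, 6.1, 40], [-14.5, 45.9, 0.0, 6.1, 40], [-9.5, 47.1, 0.0, 6.1, 40], [-4.4, 47.9, 0.0, 6.1, 40], [0.7, 48.1, 0.0, 6.1, 40], [5.9, 47.7, 0.0, 6.1, 40], [10.9, 46.8, 0.0, 6.1, 40], [15.9, 45.4, 0.0, 6.1, 40], [20.7, 43.4, 0.0, 6.1, 40], [25.2, 41.0, 0.0, 6.1, 40], [29.4, 38.0, 0.0, 6.1, 40], [33.3, 34.7, 0.0, 6.1, 40], [36.8, 30.9, 0.0, 6.1, 40]]
```

play_rows([
  [[-28, 39, 0, 6, 40], [-24, 42, 0, 6, 40], [-19, 44, 0, 6, 40], [-14, 46, 0, 6, 40], [-9, 47, 0, 6, 40], [-4, 48, 0, 6, 40], [1, 48, 0, 6, 40], [6, 48, 0, 6, 40], [11, 47, 0, 6, 40], [16, 45, 0, 6, 40], [21, 43, 0, 6, 40]],
])

```text
t: 2.08
ee_pos: [485.2, 38.9, 232.1]
eef_rot: [-0.001, 1.0, 0.013, 0.002]
force: [-0.2, 0.3, 0.7]
grip_width: 0.466
```

```bash
python3 - <<'E'
from plan import *; from fit import W
p=[596.4,-95.3,-0.397]
plan(W(p,(-7,-20,231)),-0.397,6,40)
E
```

```text
tilt [ 0.004  -0.0016 -1.    ] yaw 1.5 pos [485.2  38.9 232.1]
[[15.5, 25.4, 0.2, 4.0, 40], [17.3, 24.2, 0.2, 4.0, 40], [18.9, 23.0, 0.2, 4.0, 40], [20.5, 21.6, 0.2, 4.0, 40], [22.0, 20.1, 0.2, 4.0, 40], [23.3, 18.5, 0.2, 4.0, 40]]
```

play_rows([
  [[15.5, 25.5, 0, 4, 40], [17, 24, 0, 4, 40], [19, 23, 0, 4, 40], [20.5, 21.5, 0, 4, 40], [22, 20, 0, 4, 40], [23, 18.5, 0, 4, 40], [0, 0, 0, 0, 40]],
])

```text
t: 2.95
ee_pos: [584.9, -119.9, 231.4]
eef_rot: [-0.001, 0.979, -0.205, 0.002]
force: [-0.3, -0.2, -0.7]
grip_width: 0.467
```

```bash
python3 - <<'E'
from plan import *; from fit import W
p=[596.4,-95.3,-0.397]
plan(W(p,(-7,-20,231)),-0.397,1,40)
im=snap('wrist','wrist1.png')
c=viewer.get_calibration('wrist')
for l in("catch_pad","bolt_tab"):
  for r in viewer.masks_of(l,'wrist')[:2]: print(l,r['confidence'],r['at'],atz('wrist',r['at'],130 if l[0]=='c' else 148).round(1))
im=im[:,:,::-1].copy()
def poly(P,col):
  cv2.polylines(im,[np.round(proj('wrist',[W(p,x) for x in P])).astype(int)],True,col,1)
poly([(-49,-10,130),(-19,-10,130),(-19,110,130),(-49,110,130)],(255,255,0))
poly([(5,45,148),(35,45,148),(35,55,148),(5,55,148)],(255,0,255))
poly([(-110,-150,90),(110,-150,90),(110,150,90),(-110,150,90)],(0,255,255))
cv2.imwrite('pics/wrist1o.png',im)
s=monitor.sense();print(s['grip_width'])
E
```

```text
tilt [ 0.0029 -0.0031 -1.    ] yaw -23.6 pos [ 584.9 -119.9  231.4]
[[-6.0, -7.0, 0.4, -0.9, 40]]
catch_pad 0.71 [109.3, 277.4] [583.4 -39.2 130. ]
catch_pad 0.4 [322.0, 314.1] [ 527.8 -237.4  130. ]
bolt_tab 0.76 [108.5, 338.6] [626.7 -56.7 148. ]
0.4686346482841427
```

View pics/wrist1o.png

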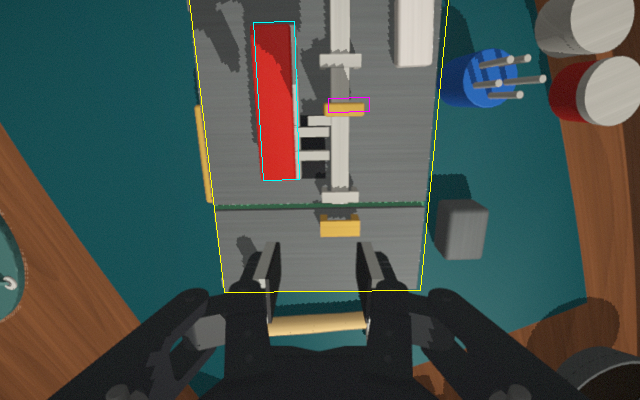

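```bash
python3 - <<'E'
from plan import *; from fit import W
p=[594.5,-95.8,-0.40]
plan(W(p,(-7,75,150)),-0.40,6,40)
E
```

```text
tilt [ 0.0029 -0.0033 -1.    ] yaw -23.5 pos [ 583.9 -118.   232. ]
[[-1.1, -16.6, 13.7, -0.1, 40], [-1.1, -16.6, 13.7, -0.1, 40], [-1.1, -16.6, 13.7, -0.1, 40], [-1.1, -16.6, 13.7, -0.1, 40], [-1.0, -16.6, 13.7, -0.1, 40], [-1.0, -16.6, 13.7, -0.1, 40]]
```

play_rows([
  [[-1, -25, 0, -0.5, 40], [-1, -25, 0, 0, 40], [-1, -25, 0, 0, 40], [-1, -24, 15, 0, 40], [-1, 0, 20, 0, 40], [-1, 0, 20, 0, 40], [0, 0, 20, 0, 40], [0, 0, 0, 0, 40]],
])

```text
t: 4.1
ee_pos: [614.6, -14.1, 158.4]
eef_rot: [-0.002, 0.981, -0.193, 0.003]
force: [0.1, 0.2, 0.1]
grip_width: 0.468
```

```bash
python3 - <<'E'
from plan import *; from fit import W
p=[594.5,-95.8,-0.40]
plan(W(p,(-7,75,135)),-0.40,1,40)
snap('wrist','wrist2.png');a=snap('scene','s2.png')[:,:,::-1];b=snap('side','d2.png')[:,:,::-1]
cv2.imwrite('pics/z2.png',np.hstack([cv2.resize(a[120:270,210:370],None,fx=2.5,fy=2.5),cv2.resize(b[120:270,275:435],None,fx=2.5,fy=2.5)]))
E
```

```text
tilt [ 0.0054 -0.0045 -1.    ] yaw -22.2 pos [614.6 -14.1 158.4]
[[6.2, 8.1, 23.4, 0.7, 40]]
```

View pics/wrist2.png

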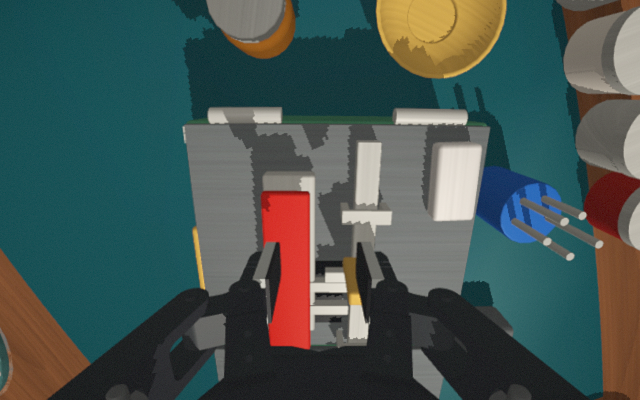

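View pics/z2.png

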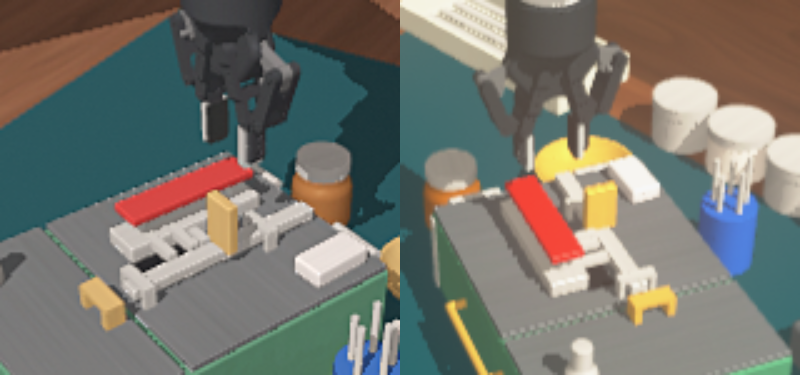

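play_rows([
  [[3, 3, 6, 0.5, 40], [3, 3, 6, 0, 40], [0, 0, 8, 0, 40], [0, 0, 0, 0, 40]],
])

```text
t: 4.75
ee_pos: [620.2, -23.4, 140.1]
eef_rot: [-0.002, 0.98, -0.198, 0.006]
force: [-0.5, -0.1, 0.9]
grip_width: 0.47
```

```bash
python3 - <<'E'
from plan import *; from fit import W
p=[594.5,-95.8,-0.40]
plan(W(p,(-7,75,120)),-0.40,1,40)
snap('wrist','wrist3.png');a=snap('scene','s3.png')[:,:,::-1];b=snap('side','d3.png')[:,:,::-1]
cv2.imwrite('pics/z3.png',np.hstack([cv2.resize(a[150:250,250:350],None,fx=4,fy=4),cv2.resize(b[150:250,300:400],None,fx=4,fy=4)]))
E
```

```text
tilt [ 0.0103 -0.0057 -0.9999] yaw -22.8 pos [620.2 -23.4 140.1]
[[-2.5, 1.6, 20.1, 0.1, 40]]
```

View pics/wrist3.png

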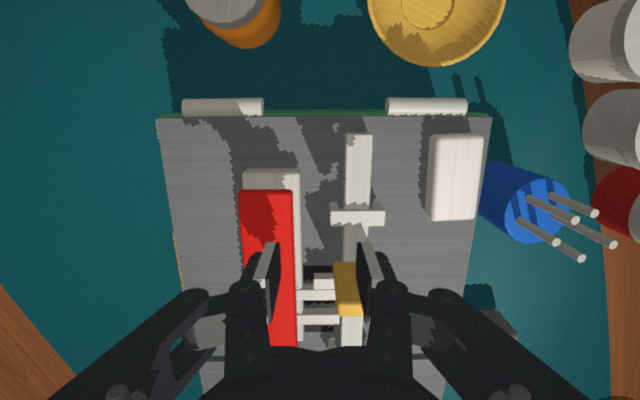

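View pics/z3.png

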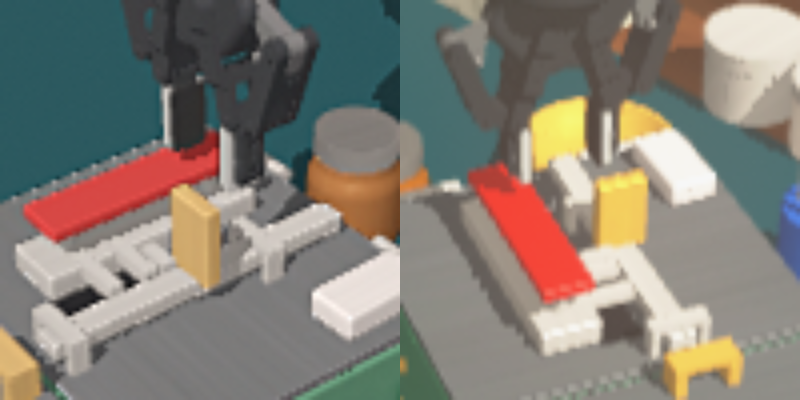

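play_rows([
  [[-2, 0, 6, 0, 40], [0, 0, 6, 0, 40], [0, 0, 0, 0, 40]],
])

```text
t: 5.28
ee_pos: [619.0, -22.4, 128.5]
eef_rot: [-0.002, 0.98, -0.198, 0.007]
force: [0.8, 0.1, 1.3]
grip_width: 0.466
```

play_rows([
  [[0, 0, 4, 0, 40], [0, 0, 0, 0, 40]],
])

```text
t: 5.52
ee_pos: [619.1, -22.4, 124.5]
eef_rot: [-0.002, 0.98, -0.198, 0.007]
force: [0.0, 0.3, 2.7]
grip_width: 0.465
```

```bash
python3 - <<'E'
from plan import *; from fit import W
p=[594.5,-95.8,-0.40]
plan(W(p,(-7,75,115)),-0.40,1,40)
snap('wrist','wrist4.png');a=snap('scene','s4.png')[:,:,::-1];b=snap('side','d4.png')[:,:,::-1]
cv2.imwrite('pics/z4.png',np.hstack([cv2.resize(a[150:250,250:350],None,fx=4,fy=4),cv2.resize(b[150:250,300:400],None,fx=4,fy=4)]))
print(monitor.sense()['force'])
E
```

```text
tilt [ 0.0127 -0.0061 -0.9999] yaw -22.8 pos [619.1 -22.4 124.5]
[[-1.1, 2.1, 9.5, 0.1, 40]]
[ 0.14235759 -0.50469153  1.51085238]
```

View pics/z4.png

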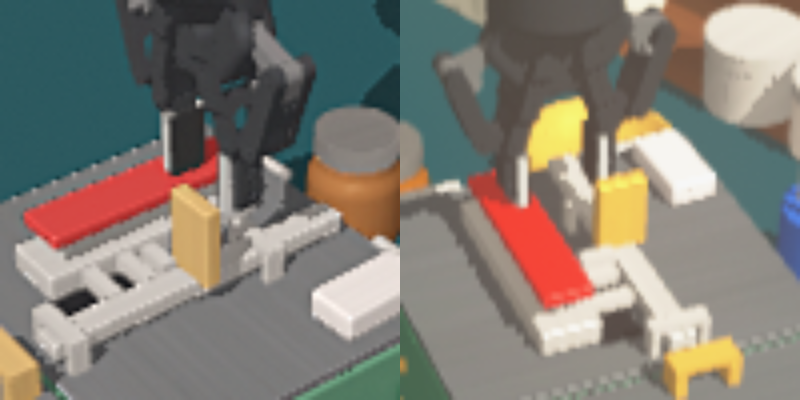

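play_rows([
  [[0, 0, 4, 0, 40], [0, 0, 3, 0, 40], [0, 0, 0, 0, 40]],
])

```text
t: 6.05
ee_pos: [619.2, -22.5, 117.6]
eef_rot: [-0.002, 0.98, -0.198, 0.007]
force: [-1.2, 0.0, 4.7]
grip_width: 0.465
```

play_rows([
  [[0, 0, 2, 0, 40], [0, 0, 0, 0, 40]],
])

```text
t: 6.3
ee_pos: [619.2, -22.4, 115.7]
eef_rot: [-0.002, 0.98, -0.198, 0.007]
force: [-1.7, 0.1, 6.1]
grip_width: 0.467
```

```bash
python3 - <<'E'
from plan import *; from fit import W
p=[594.5,-95.8,-0.40]
plan(W(p,(-7,75,115)),-0.40,1,40)
snap('wrist','wrist5.png');a=snap('scene','s5.png')[:,:,::-1];b=snap('side','d5.png')[:,:,::-1]
cv2.imwrite('pics/z5.png',np.hstack([cv2.resize(a[150:250,250:350],None,fx=4,fy=4),cv2.resize(b[150:250,300:400],None,fx=4,fy=4)]))
print(monitor.sense()['force'])
E
```

```text
tilt [ 0.0132 -0.0062 -0.9999] yaw -22.8 pos [619.2 -22.4 115.7]
[[-1.2, 2.2, 0.7, 0.1, 40]]
[-1.62356173  0.13717783  4.99993192]
```

View pics/z5.png

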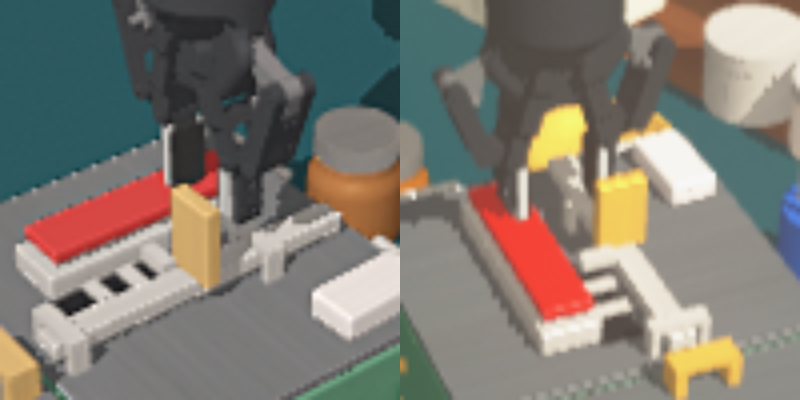

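play_rows([
  [[0, 4, 0.5, 0, 40], [0, 4, 0, 0, 40], [0, 4, 0, 0, 40], [0, 4, 0, 0, 40], [0, 4, 0, 0, 40], [0, 0, 0, 0, 40]],
])

```text
t: 7.2
ee_pos: [613.7, -39.0, 116.8]
eef_rot: [-0.005, 0.98, -0.197, 0.009]
force: [-1.8, -1.8, 5.1]
grip_width: 0.466
```

```bash
python3 - <<'E'
from plan import *; from fit import W
p=[594.5,-95.8,-0.40]
plan(W(p,(-7,20,115)),-0.40,1,40)
a=snap('scene','s6.png')[:,:,::-1];b=snap('side','d6.png')[:,:,::-1]
cv2.imwrite('pics/z6.png',np.hstack([cv2.resize(a[150:250,230:350],None,fx=4,fy=4),cv2.resize(b[150:250,300:400],None,fx=4,fy=4)]))
E
```

```text
tilt [ 0.0167 -0.0129 -0.9998] yaw -22.7 pos [613.7 -39.  116.8]
[[-2.7, 39.7, 1.8, 0.2, 40]]
```

View pics/z6.png

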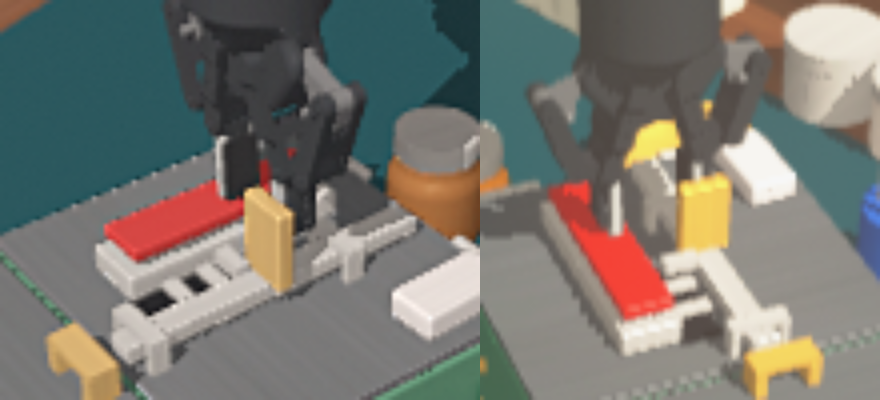

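play_rows([
  [[-0.5, 4, 1, 0, 40], [-0.5, 4, 0.5, 0, 40], [0, 4, 0.3, 0, 40], [0, 4, 0.3, 0, 40], [0, 4, 0.3, 0, 40], [0, 0, 0, 0, 40]],
])

```text
t: 8.05
ee_pos: [607.7, -54.7, 115.5]
eef_rot: [-0.007, 0.981, -0.196, 0.012]
force: [-2.3, -1.8, 5.0]
grip_width: 0.467
```

```bash
python3 - <<'E'
from plan import *; from fit import W
p=[594.5,-95.8,-0.40]
plan(W(p,(-7,20,115)),-0.40,1,40)
a=snap('scene','s7.png')[:,:,::-1];b=snap('side','d7.png')[:,:,::-1]
cv2.imwrite('pics/z7.png',np.hstack([cv2.resize(a[150:250,230:350],None,fx=4,fy=4),cv2.resize(b[150:250,300:400],None,fx=4,fy=4)]))
E
```

```text
tilt [ 0.0205 -0.0192 -0.9996] yaw -22.6 pos [607.7 -54.7 115.5]
[[-3.2, 23.0, 0.5, 0.4, 40]]
```

View pics/z7.png

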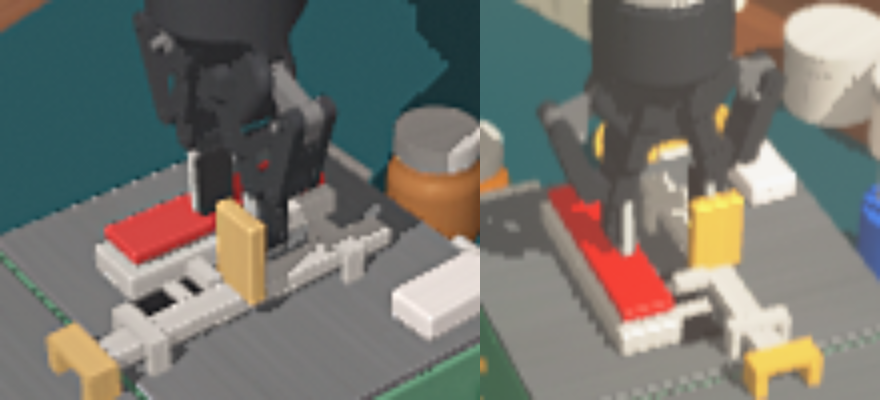

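play_rows([
  [[-0.5, 5, 0.6, 0, 40], [-0.5, 5, 0.4, 0, 40], [0, 5, 0.4, 0, 40], [0, 5, 0.4, 0, 40], [0, 0, 0, 0, 40]],
])

```text
t: 8.78
ee_pos: [601.8, -70.3, 115.2]
eef_rot: [-0.01, 0.981, -0.194, 0.015]
force: [-2.4, -2.6, 5.7]
grip_width: 0.467
```

```bash
python3 - <<'E'
from plan import *; from fit import W
p=[594.5,-95.8,-0.40]
plan(W(p,(-7,20,115)),-0.40,1,40)
a=snap('scene','s8.png')[:,:,::-1];b=snap('side','d8.png')[:,:,::-1]
cv2.imwrite('pics/z8.png',np.hstack([cv2.resize(a[150:250,230:350],None,fx=4,fy=4),cv2.resize(b[150:250,300:400],None,fx=4,fy=4)]))
E
```

```text
tilt [ 0.025  -0.0261 -0.9993] yaw -22.4 pos [601.8 -70.3 115.2]
[[-3.9, 6.3, 0.2, 0.5, 40]]
```

View pics/z8.png

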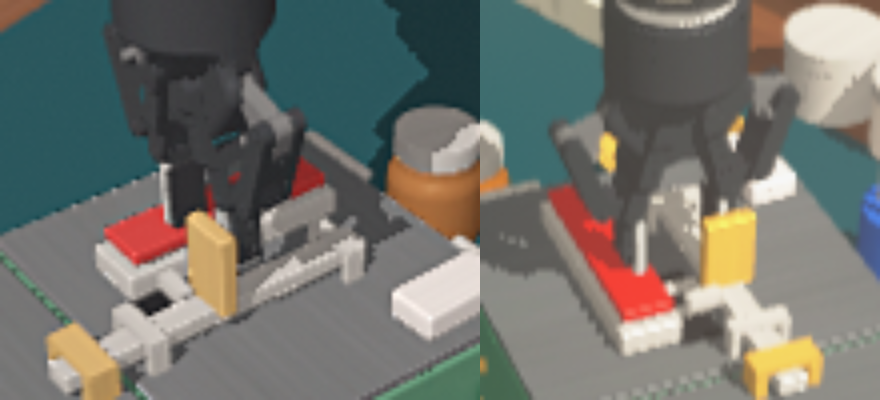

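play_rows([
  [[-1, 4, 0.4, 0, 40], [-1, 4, 0.4, 0, 40], [0, 2, 0.2, 0, 40]],
])

```text
t: 9.25
ee_pos: [599.4, -75.1, 115.2]
eef_rot: [-0.015, 0.981, -0.193, 0.018]
force: [4.0, 18.1, 5.6]
grip_width: 0.469
```

play_rows([
  [[0, 2, 0.2, 0, 40], [0, 0, 0, 0, 40]],
])

```text
t: 9.5
ee_pos: [599.6, -74.6, 115.3]
eef_rot: [-0.017, 0.981, -0.191, 0.018]
force: [-1.1, -2.7, 4.4]
grip_width: 0.465
```

```bash
python3 - <<'E'
from plan import *; from fit import W
p=[594.5,-95.8,-0.40]
plan(W(p,(-7,20,115)),-0.40,1,40)
a=snap('scene','s9.png')[:,:,::-1];b=snap('side','d9.png')[:,:,::-1]
cv2.imwrite('pics/z9.png',np.hstack([cv2.resize(a[150:250,230:350],None,fx=4,fy=4),cv2.resize(b[150:250,300:400],None,fx=4,fy=4)]))
viewer_ = [ (r['confidence'],atz('scene',r['at'],125).round(1)) for r in viewer.masks_of('bolt_tab','scene')[:2]]
print(viewer_, W(p,(20,5,125)))
E
```

```text
tilt [ 0.0294 -0.0404 -0.9988] yaw -22.1 pos [599.6 -74.6 115.3]
[[-3.5, 1.5, 0.3, 0.8, 40]]
[(0.58, array([ 628.7, -117.8,  125. ]))] [614.86831159 -98.98306188 125.        ]
```

View pics/z9.png

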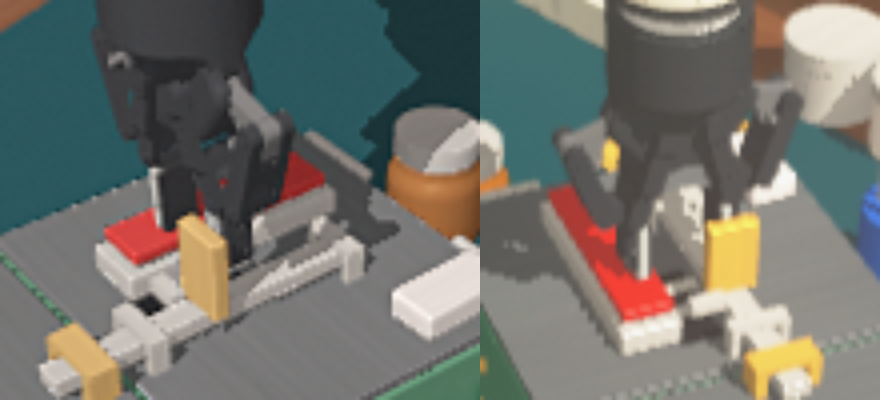

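```bash
python3 - <<'E'
from plan import *; from fit import W
p=[594.5,-95.8,-0.40]
for b in (0,3,39,42,45): print(b,proj('scene',[W(p,(35,45-b,102)),W(p,(35,45-b,148))]).round(1).tolist(), proj('side',[W(p,(5,45-b,102)),W(p,(5,45-b,148))]).round(1).tolist())
print(monitor.sense()['force'],monitor.sense()['t'])
a=cv2.imread('pics/s5.png');b=cv2.imread('pics/s9.png')
cv2.imwrite('pics/z10.png',np.hstack([cv2.resize(x[190:240,260:320],None,fx=6,fy=6,interpolation=cv2.INTER_NEAREST) for x in(a,b)]))
E
```

```text
0 [[301.3, 221.9], [301.2, 203.1]] [[349.1, 213.4], [349.5, 197.1]]
3 [[300.0, 222.5], [299.9, 203.6]] [[349.6, 214.2], [350.0, 197.8]]
39 [[285.1, 229.4], [284.4, 210.3]] [[355.9, 223.6], [356.4, 207.1]]
42 [[283.8, 230.0], [283.1, 210.9]] [[356.4, 224.4], [357.0, 207.9]]
45 [[282.5, 230.6], [281.8, 211.5]] [[357.0, 225.2], [357.5, 208.7]]
[0.27610343 2.93167462 6.27101964] 9.65
```

View pics/z10.png

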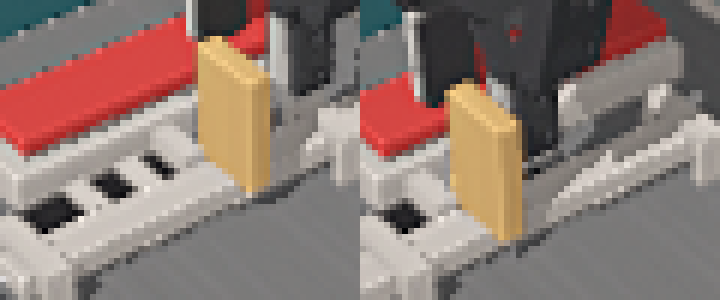

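play_rows([
  [[0, 3, 0.5, 0, 40], [0, 1, 0, 0, 40], [0, 0, 0, 0, 40], [0, -4, 0, 0, 40], [0, -3, 0, 0, 40], [0, 0, -8, 0, 40], [0, 0, -15, 0, 40], [0, 0, -25, 0, 40], [0, 0, -35, 0, 40], [0, 0, -35, 0, 40], [0, 0, 0, 0, 40]],
])

```text
t: 11.02
ee_pos: [595.5, -73.5, 240.3]
eef_rot: [-0.019, 0.981, -0.191, 0.019]
force: [-0.6, -0.6, -0.3]
grip_width: 0.471
```

```bash
python3 - <<'E'
from plan import *; from fit import W
p=[594.5,-95.8,-0.40]
plan(W(p,(-7,20,220)),-0.40,1,40)
a=snap('scene','s11.png')[:,:,::-1];b=snap('side','d11.png')[:,:,::-1]
cv2.imwrite('pics/z11.png',np.hstack([cv2.resize(a[150:250,230:350],None,fx=4,fy=4),cv2.resize(b[150:250,300:400],None,fx=4,fy=4)]))
E
```

```text
tilt [ 0.0298 -0.0451 -0.9985] yaw -22.1 pos [595.5 -73.5 240.3]
[[0.7, 0.9, 20.3, 0.9, 40]]
```

View pics/z11.png

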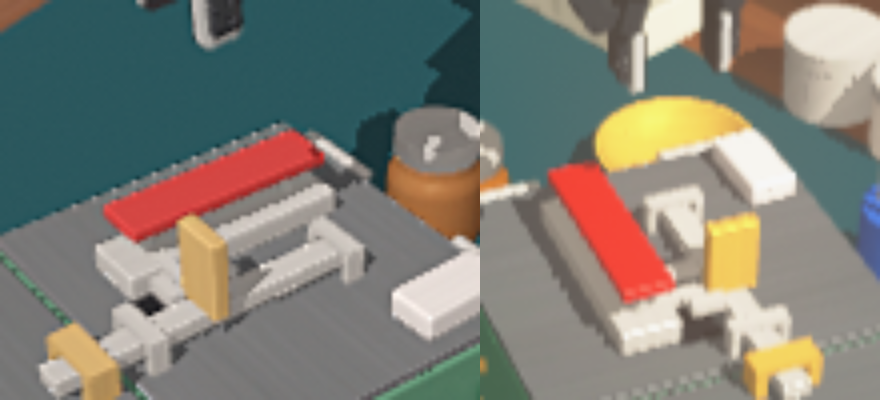

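View pics/s11.png

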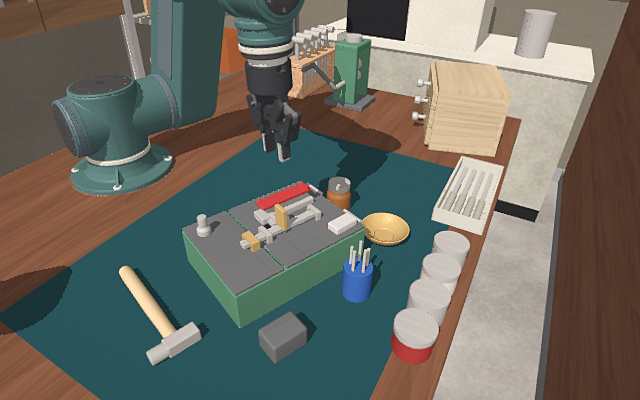

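The catch pad is fully up again: its near corner is back at about (284,208) in the scene view. The bolt runs through the keeper at about (245,242), the tab is home at about (281,217), and the bystanders look unmoved. The hand is clear, so I'm handing in.

```bash
python3 -c "
from h import *
print(monitor.sense()['t'],abs(np.array(monitor.sense()['qvel'])).max()); print(workorder.close_job())"
```

```text
11.125 0.02910799748377266
the job is handed in; nothing more can be done
None
```

The chest is bolted shut and the job is handed in at about 11 s of the 40 s allowed; no verdict was reported.

**What I did:** I pressed the red catch down about 10 mm with one fingertip, at about 5 N. With it held, I slid the other fingertip against the brass tab until the bolt hit its end stop. I then pushed once more with the catch still held, backed off, and lifted straight up to 240 mm.

**Last checks:**
- **Bolt:** it shows through the keeper. By the tab's shift in the picture it travelled about 43–44 mm, and it stopped where full travel was predicted, with a force spike of about 18 N.
- **Catch:** the red pad stands up again in both camera views.
- **Robot:** the wrist force is near 0 N and the hand touches nothing.
- **Bystanders:** they look unmoved in the scene view. I judged this by eye and did not measure their distances.

**Disagreements:**
- **Tab position:** with the bolt home, the trained network placed the tab about 20 mm away from where my model had it, at 0.58 confidence and with the hand partly in the way. I relied on the corner shift and the end stop instead.
- **Tool tilt:** the tool tilted by up to about 3° during the push, which did no visible harm.

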